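# Snap the ring gauge into its stand

## Task

Put the ring gauge back in its stand: pick it up by its round stub, lay the stub across the two pairs of spring fingers with the ring over the blue disc, and press it down until both clips snap around it and it is fully home and level. Press gently, only as hard as the snap needs, stop as soon as you feel it bottom, let go, and leave the tin and the cartridges where they are.

Things in the scene. Friction and masses are not known exactly. Their poses are not given: they have to be found in the camera images.
- ring_gauge: Go ring gauge, 0.12 kg, lying flat: steel ring (outside diameter 62 mm, 14 mm thick) on a straight round black stub of 12 mm diameter. Origin on the underside; z up, y along the stub towards the ring. The stub's axis is 7 mm above the underside, from y = -64 mm (free end) to +2 mm (ring begins); ring centre at y = +33 mm; centre of mass at about y = +18 mm.
- gauge_stub (a point): Point on the axis of the stub, halfway along its gripping length (gauge frame 0, -32, 7 mm). Hold here: it goes midway between the two clips. Axes as the gauge.
- gauge_ring (a point): Centre of the gauge's ring (gauge frame 0, 33, 7 mm).
- gauge_stand: Fixed stand: grey base plate 80 x 152 x 12 mm; origin at table level under the midpoint between its two spring clips, z up, y along the way the stub lies, towards the blue disc. Two posts carry an aluminium cross bar with the clips, at y = -24 and +24 mm, each 10 mm wide along y. Between them 38 mm are free along y, 30 mm deep below the home axis, so fingers fit on both sides of the stub.
- clip_low (a point): Point on the stand 62 mm above the table, midway between the clips; axes as the stand. The cross bar's height is set differently each time and not measured: the axis of a stub that is home lies 0 to 22 mm above this point, so the bottom must be felt. The bar does not move under load. The seat is rigid: pushing down on a stub that is home with more than about 22 N mars it.
- clip_inner (a point): Point like clip_low, but under the clip next to the blue disc (y = +24 mm). Each clip: a white V seat between two steel fingers with white lips; flared horns reach about 16 mm above the home axis, about 32 mm apart there, and funnel to a neck of 8 mm between the lips, 5 mm above the home axis.
- clip_outer (a point): Point like clip_low, but under the clip away from the disc (y = -24 mm). A stub laid in meets the lips about 11 mm above home. Both clips together take a push rising to 8 to 15 N; about 4 mm above home the force has dropped to almost nothing as the fingers snap over the stub and draw it into the seat; then it rises steeply: home.
- stand_ring (a point): Centre of the top of the blue disc (66 mm diameter) on the base plate, 65 mm from the stand's origin along its y; the gauge's ring belongs right above it.
- seat_pin (a joint): Brass spring pin that stands up in the seat of the clip away from the blue disc (y = -24 mm). 0 = out (no gauge); the stub pushes it down, 0.004 m when the stub is home (0.005 is its stop). Its spring takes 1 to 2 N.
- oring_tin: Bystander: round open tin, 68 mm diameter, 22 mm high; origin at the centre of its underside.
- cartridge_3: Bystander: upright cream filter cartridge with a black O-ring, 45 mm diameter, 72 mm high; origin at the centre of its underside.
- cartridge_4: Bystander: a second cartridge like the first.

How it is judged:
On the way, in this order (a step that is already met when the one before it is completed fails the run):
1. the gauge is lifted off the table (height (world z) of ring_gauge above 0.03 m), for 0.1 s.
2. the stub is snapped fully home in the clips, ring over the disc (value of joint seat_pin above 0.003 m and angle between ring_gauge's own z axis and vertical below 0.06 rad and horizontal distance between gauge_ring and stand_ring below 0.007 m), for 0.2 s.
At the end, for the whole second after the job is handed in: The gauge lies still in both clips: its stub holds the seat pin at least 3 mm down (within about 1 mm of fully home), the gauge is level within 0.06 rad, and the ring's centre is within 7 mm of plumb above the centre of the blue disc (all of step 2 and linear speed of ring_gauge below 0.02 m/s); the robot touches nothing.
It fails at once if the gauge is pressed against the stand too hard: over 50 N summed over all its contacts with seats and fingers, which is a push of about 23 N on a stub that is home (contact force between ring_gauge and gauge_stand above 50 N).
It fails at once if the robot itself pushes on the stand with more than 30 N (contact force between the arm and gauge_stand above 30 N).
It fails at once if the gripper fingers push on the stand with more than 30 N (contact force between the fingers and gauge_stand above 30 N).
It fails at once if the tin or a cartridge is moved by more than 30 mm (distance of any of oring_tin, cartridge_3, cartridge_4 from where it was at the start of the episode above 0.03 m).
It also fails if it takes over 51 s, if anything falls off the work surface, if the arm or the gripper's body presses on something with over 40 N, if the wrist force passes 120 N, or if a joint passes its speed limit or range.

## Robot

A 7-joint arm with a two-finger parallel gripper is mounted at the origin on the work surface; the furniture and walls round the work are solid. World frame = base frame: x ahead of the robot, y to its left, z up, the work surface at z = 0. Lengths are in m, angles in rad, forces in N, time in s.
With the tool pointing down it reaches from about 0.425 to 0.875 m from the base axis. Payload 4.7 kg.
Tool frame: the origin (TCP) lies at the very end of the fingers, on their centre line; the grasp point (between the pads) lies 19 mm behind it; z points along the fingers, y is the direction in which the jaws open and shut (so a half turn about z gives the same grasp; the last joint's range is limited). The gripper opens to 87 mm and grips with 3 to 60 N. Pads are 19 mm wide; open, the fingers measure 117 mm over their backs; the gripper's body (75 mm by 190 mm) begins 51 mm behind the grasp point.
Start: joints at [1.133, 0.321, -0.07, 1.45, 0.023, 1.371, -0.057], TCP at [0.284, -0.585, 0.223] pointing down, gripper open.
Joint ranges: [-2.86, 2.86], [-0.3, 2.09], [-1.38, 1.24], [0.06, 2.45], [-1.56, 4.7], [0.09, 2.05], [-2.69, 2.69]. Speed limits (rad/s): [2.57, 2.57, 3.14, 3.14, 3.14, 3.14, 3.14].

## Interface

Orientations are given as a rotation vector (axis times angle).
In Python, from bench import ctrl gives the robot as it stands. The module is installed in compiled form; this text tells all that it offers.
- The arm moves only by the tool move_arm, never from a script. Its arguments are lists of equal length, an entry for each row: "dp": the shift along the tool's x, y, z in units of 30 mm (1.0 is 30 mm), a list of three; "turn": the turn about the tool's z in units of 5 degrees (1.0 is 5 degrees); "jaw": the opening, from -1 (shut) to 1 (fully open). A call has 1 to 5 rows; each row is the pose to reach, as a shift and turn from the pose commanded when the call began, along the tool's axes at that moment; what a row does not reach only later rows make up. A row lasts 1/10 s, in which the tool goes at most 50 mm and 8.59 degrees, less where a joint would pass 70% of its speed; a pose out of reach is approached as far as the arm can. A call with a gripper value outside its range is refused whole. The fingers move at their own pace and stop on an object; "grip_force" is the grip in N (left out, the last holds). Time passes only in rows, so rows that repeat a pose let the fingers close. It gives the time, the measured TCP pose, the force and the opening at its end, in the units of the state.
- ctrl.get_state(): the state, without advancing time (a new reading comes with each control period).
- ctrl.get_image(name): name is "scene" or "top"; returns the picture (420x560x3 uint8, red, green, blue); there is no depth.
- ctrl.camera_info(name): a dict with "intrinsics" (3x3 intrinsics, pixels), "dist" ([k1, k2, p1, p2, k3] as OpenCV has them; the pictures are not rectified), "extrinsics" (4x4, takes a point from world to camera coordinates). Camera axes: x right, y up, looking along -z (the intrinsics and any distortion apply to the point x, -y, -z); pixel columns grow to the right and rows downward; lengths in m; the calibration is good to about 2 mm. A picture is of the moment at which its call begins. camera_info takes no time and is no camera call.
- ctrl.close_job(): hands the job in, once; it reports no verdict.
Trained networks look in the newest picture that a camera, given by its name, has taken for a name from the list of things; names that differ only in an ending like _2 or _b are one class to them, and where a whole thing is asked for, a point or a joint stands for the part that bears it (a point fixed in the world has none). Each returns a list of dicts, best first, with "confidence" (0 to 1); they miss things now and then, are a little off and sometimes report something else, mostly with a low value. They report only what shows in the picture. A call takes as long as a camera call.
- ctrl.look_for(camera, target): "rect" ([centre column, centre row, width, height] in pixels, round what is visible of it).
- ctrl.masks_of(camera, target): "region" (420x560 bool, what is visible of it) and "rect" ([centre column, centre row, width, height] in pixels, round what is visible of it).
The state is a dict: "time": time; "joint_positions": joint angles; "qd": joint speeds; "joint_torque": joint torques, N m; "position": TCP position; "tool_rot": TCP orientation; "ft_force": force on the tool from outside, world axes, zero at the start; "torque": the same for the moment, N m; "grip_width": opening from 0.0 (shut) to 1.0 (fully open).
Only numpy, scipy, OpenCV 4.12 (cv2) and the standard library are available. Lean on these libraries where they do the work, as an engineer would, in place of code of your own. Each camera call takes 0.05 s, during which the arm holds its last target. There are 200 camera calls.

## Working session

There is one attempt and no reset: what is moved stays moved. The work goes in short steps, Python scripts to look and compute and a tool call to move; the robot and the scene stay as the last step left them, time stands still between calls to the robot, and variables do not carry over. Pictures are saved under pics/ and viewed, about 8 in all and at most 12, crops included, and the job is handed in when it is done.

Besides the shell and the picture viewer there is one more tool, called after "Request:" in YAML: its name, and indented under it one key for each argument. move_arm: Moves the arm, as the interface text tells. Its arguments: {"type":"object","properties":{"dp":{"type":"array","items":{"type":"array","items":{"type":"number"}}},"turn":{"type":"array","items":{"type":"number"}},"jaw":{"type":"array","items":{"type":"number"}},"grip_force":{"type":"number"}},"required":["dp","turn","jaw"]}

```bash
mkdir -p pics; cat > h.py <<'E'
import numpy as np, cv2
from bench import ctrl
def cam(n):
    c=ctrl.camera_info(n); return np.array(c["intrinsics"],float),np.array(c["dist"],float),np.array(c["extrinsics"],float)
def ray(n,uv):
    K,d,E=cam(n); p=cv2.undistortPoints(np.array([[uv]],float),K,d)[0,0]
    R,t=E[:3,:3],E[:3,3]; return -R.T@t, R.T@np.array([p[0],-p[1],-1.0])
def at_z(n,uv,z):
    o,v=ray(n,uv); return o+v*(z-o[2])/v[2]
def proj(n,P):
    K,d,E=cam(n); q=(E[:3,:3]@np.atleast_2d(P).T).T+E[:3,3]; q=q*[1,-1,-1]
    return cv2.projectPoints(q,np.zeros(3),np.zeros(3),K,d)[0][:,0]
def snap(n,f):
    im=ctrl.get_image(n); cv2.imwrite("pics/"+f,im[:,:,::-1]); return im
E
python3 - <<'E'
from h import *
a=snap("scene","s0.png");b=snap("top","t0.png")
for n in("scene","top"):
    K,d,E=cam(n);print(n,(-E[:3,:3].T@E[:3,3]).round(3),K[0,0],d)
    for t in("ring_gauge","gauge_stand","oring_tin","cartridge_3"):
        for r in ctrl.look_for(n,t)[:3]: print(n,t,round(r["confidence"],2),np.round(r["rect"]))
s=ctrl.get_state();print(s["time"],s["position"],s["tool_rot"],s["ft_force"])
from scipy.spatial.transform import Rotation as R
print(R.from_rotvec(s["tool_rot"]).as_matrix().round(3))
E
```

```text
scene [-0.05   0.661  0.576] 515.8040173121656 [-0.10314787  0.          0.          0.          0.        ]
scene ring_gauge 0.7 [229. 280.  70.  39.]
scene gauge_stand 0.56 [336. 220.  86.  80.]
scene oring_tin 0.85 [296. 190.  33.  29.]
scene cartridge_3 0.83 [247. 200.  19.  38.]
scene cartridge_3 0.69 [211. 213.  24.  39.]
top [0.376 0.178 1.062] 517.9480151377339 [0.04483407 0.         0.         0.         0.        ]
top ring_gauge 0.57 [229. 232.  64.  34.]
top gauge_stand 0.76 [346. 249.  74.  43.]
top gauge_stand 0.39 [308. 161.  22.  27.]
top oring_tin 0.81 [367. 171.  35.  37.]
top oring_tin 0.16 [309. 162.  22.  25.]
top cartridge_3 0.93 [267. 160.  24.  24.]
top cartridge_3 0.71 [309. 161.  21.  25.]
0.5 [ 0.28376693 -0.58477919  0.22253231] [-3.06174158e+00 -7.03776290e-01  6.32360844e-05] [-0.42409884 -0.22407499 -0.8534709 ]
[[ 0.9    0.437 -0.   ]
 [ 0.437 -0.9   -0.   ]
 [-0.    -0.    -1.   ]]
```

View pics/t0.png

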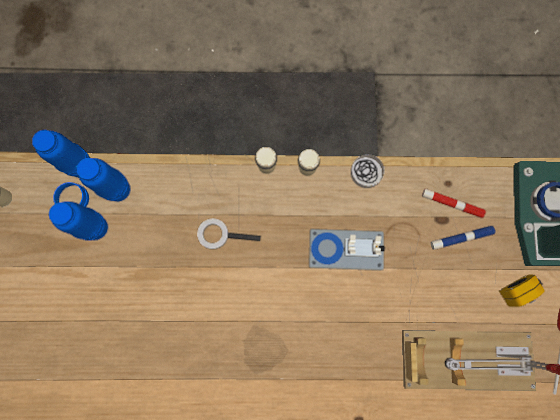

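View pics/s0.png

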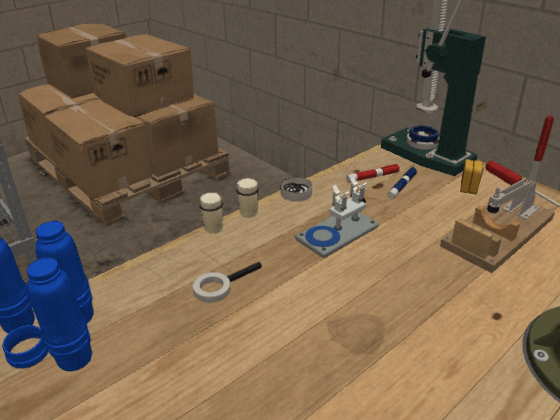

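Top picture: ring at about (212,234), stub's free end at (260,238). The blue disc is at (327,248) and the clips at about (350–380,246). Next I'll measure these.

```bash
cat > m.py <<'E'
from h import *
def blobs(n,im,box,f,z):
    x0,y0,x1,y1=box; c=im[y0:y1,x0:x1].astype(int); m=f(c).astype(np.uint8)
    k,l,st,ce=cv2.connectedComponentsWithStats(m); i=1+np.argmax(st[1:,4])
    ys,xs=np.nonzero(l==i); (cx,cy),_,_=cv2.minAreaRect(np.stack([xs,ys],1).astype(np.float32))
    return np.stack([xs+x0,ys+y0],1),(cx+x0,cy+y0)
blue=lambda c:(c[...,2]-c[...,0]>60)
dark=lambda c:(c.max(-1)<75)
E
python3 - <<'E'
from m import *
im=cv2.imread("pics/t0.png")[:,:,::-1]; sc=cv2.imread("pics/s0.png")[:,:,::-1]
for n,i,db,sb in(("top",im,(305,225,348,275),(226,228,268,246)),("scene",sc,(300,220,345,252),(226,258,268,286))):
    p,c=blobs(n,i,db,blue,0); print(n,"disc",c,len(p),p.min(0),p.max(0),at_z(n,c,.014))
    p,c=blobs(n,i,sb,dark,0); h=at_z(n,p.mean(0)+0.0,.009)
    W=np.array([at_z(n,q,.009) for q in p]); u=np.linalg.svd(W[:,:2]-W[:,:2].mean(0))[2][0]; t=(W[:,:2]-W[:,:2].mean(0))@u
    print(n,"stub",len(p),h,u,t.min(),t.max(), np.degrees(np.arctan2(u[1],u[0])))
print("ring",at_z("top",(212.5,234),.014),at_z("scene",(211.5,286),.014))
a=cv2.resize(im[140:280,190:400],None,fx=3.8,fy=3.8,interpolation=cv2.INTER_CUBIC)
cv2.imwrite("pics/c1.png",a[:,:,::-1])
E
```

```text
top disc (326.5, 248.0) 540 [311 233] [342 263] [0.48948214 0.08785436 0.014     ]
top stub 150 [0.51231713 0.25685965 0.009     ] [-0.09233629 -0.99572788] -0.03223374736083705 0.0320649049775006 -95.29802636120655
scene disc (322.5, 235.5) 335 [306 226] [339 245] [0.48980905 0.08561514 0.014     ]
scene stub 214 [0.51145353 0.25533102 0.009     ] [0.06876494 0.99763289] -0.03461315193927696 0.03340172813371659 86.05694730051324
ring [0.51634471 0.31964291 0.014     ] [0.5134754  0.32248994 0.014     ]
```

View pics/c1.png

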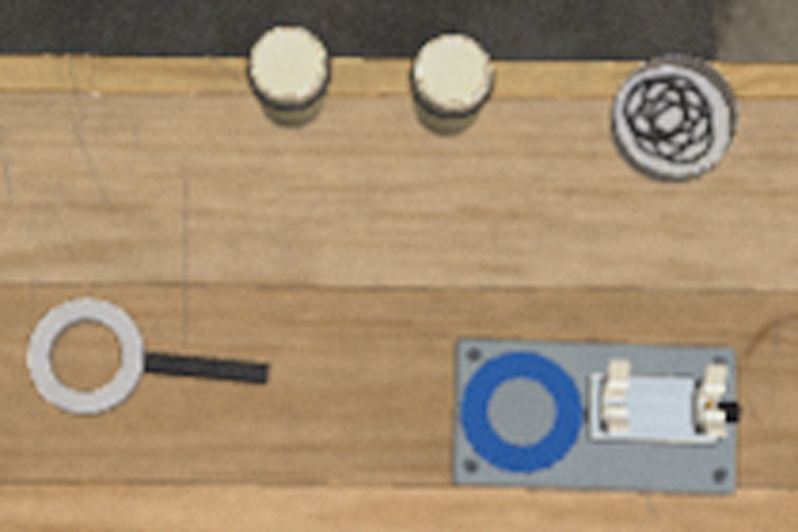

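```bash
python3 - <<'E'
from h import *
f=lambda n,q,z:at_z(n,q,z).round(3)
print("plate corners",[f("top",(190+a/3.8,140+b/3.8),.012) for a,b in((458,341),(735,350),(735,492),(455,483))])
print("press base scene",[f("scene",q,.02) for q in((383,143),(448,172),(475,158),(425,130))])
print("press base top",[f("top",q,.02) for q in((517,163),(526,266))])
o,v=ray("scene",(465,155)); b=at_z("scene",(460,158),.02)
print("col base",b)
for h in (.1,.2,.3,.4,.5,.6): print(h,proj("scene",[b[0],b[1],h]).round(),"handle", f("scene",(548,120),h), "topview handle", f("top",(553,372),h),"head",f("scene",(428,90),h))
print("clampbase",[f("scene",q,0.02) for q in((443,240),(490,265),(558,195))],[f("top",q,.02) for q in((404,332),(533,332),(530,390))])
E
python3 -c "
import cv2
a=cv2.imread('pics/s0.png')[0:270,350:560];cv2.imwrite('pics/c2.png',cv2.resize(a,None,fx=2.2,fy=2.2))"
```

```text
plate corners [array([0.527, 0.12 , 0.012]), array([ 0.523, -0.029,  0.012]), array([ 0.447, -0.027,  0.012]), array([0.451, 0.122, 0.012])]
press base scene [array([ 0.66 , -0.304,  0.02 ]), array([ 0.463, -0.293,  0.02 ]), array([ 0.458, -0.402,  0.02 ]), array([ 0.635, -0.45 ,  0.02 ])]
press base top [array([ 0.669, -0.308,  0.02 ]), array([ 0.456, -0.31 ,  0.02 ])]
col base [ 0.4825753  -0.37529597  0.02      ]
0.1 [[466. 127.]] handle [ 0.37  -0.568  0.1  ] topview handle [ 0.264 -0.304  0.1  ] head [ 0.686 -0.52   0.1  ]
0.2 [[473.  85.]] handle [ 0.281 -0.309  0.2  ] topview handle [ 0.276 -0.254  0.2  ] head [ 0.531 -0.272  0.2  ]
0.3 [[481.  40.]] handle [ 0.193 -0.051  0.3  ] topview handle [ 0.287 -0.204  0.3  ] head [ 0.376 -0.023  0.3  ]
0.4 [[489.  -9.]] handle [0.105 0.207 0.4  ] topview handle [ 0.299 -0.154  0.4  ] head [0.222 0.225 0.4  ]
0.5 [[497. -62.]] handle [0.016 0.466 0.5  ] topview handle [ 0.311 -0.103  0.5  ] head [0.067 0.473 0.5  ]
0.6 [[ 505. -118.]] handle [-0.072  0.724  0.6  ] topview handle [ 0.322 -0.053  0.6  ] head [-0.088  0.722  0.6  ]
clampbase [array([ 0.323, -0.06 ,  0.02 ]), array([ 0.225, -0.057,  0.02 ]), array([ 0.244, -0.383,  0.02 ])] [array([ 0.325, -0.062,  0.02 ]), array([ 0.328, -0.313,  0.02 ]), array([ 0.221, -0.297,  0.02 ])]
```

View pics/c2.png

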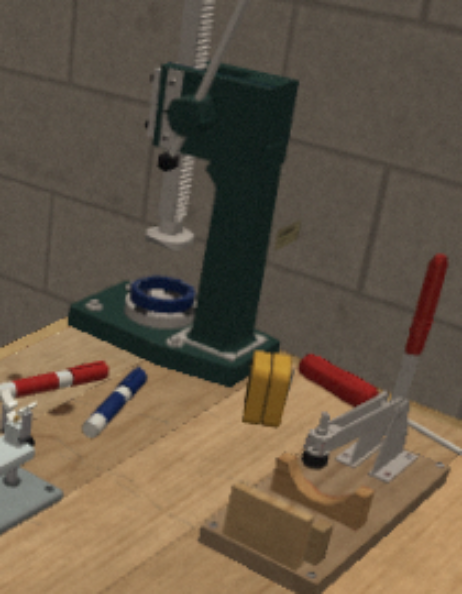

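Scene crop: the arbor press stands at about (0.46–0.66, −0.3…−0.45), and the clamp handle top is at about (0.28, −0.28, 0.2). I'll pass between them at a height of 0.30.

Request:
move_arm:
  dp:
    - [0, 0, -1.6]
    - [0.5, -0.8, -2.6]
    - [1.5, -2.2, -2.6]
    - [2.5, -3.7, -2.6]
    - [3.5, -5.2, -2.6]
  turn: [0, -1, -2, -3, -4]
  jaw: [1, 1, 1, 1, 1]

```text
time: 1.0
position: [0.3091, -0.4065, 0.3008]
tool_rot: [2.89, 1.229, 0.0]
ft_force: [0.8, 0.7, -0.4]
grip_width: 0.999
```

```bash
cat > to.py <<'E'
import sys
from h import *
from scipy.spatial.transform import Rotation as R
# usage: to.py yaw x y z ... : tool-frame shifts (30 mm units) to each world point, turn for tool y at yaw deg
s=ctrl.get_state(); M=R.from_rotvec(s["tool_rot"]).as_matrix(); p=np.array(s["position"])
print("t",round(s["time"],2),"p",p.round(4),"f",np.round(s["ft_force"],2),"g",round(s["grip_width"],4),"tilt",np.degrees(np.arccos(-M[2,2])).round(2))
yaw=np.degrees(np.arctan2(M[1,1],M[0,1])); print("tool y yaw",yaw.round(2),"turn units",((yaw-float(sys.argv[1]))/5).round(2))
for w in np.array(sys.argv[2:],float).reshape(-1,3): print(w,(M.T@(w-p)/.03).round(2))
E
python3 to.py -5 .31 -.33 .3 .35 -.27 .3 .385 -.2 .3 .43 -.05 .3 .49 .1 .25
```

```text
t 1.0 p [ 0.3091 -0.4065  0.3008] f [ 0.84  0.67 -0.44] g 0.9985 tilt 0.05
tool y yaw -43.92 turn units -7.78
[ 0.31 -0.33  0.3 ] [ 1.86 -1.75  0.03]
[ 0.35 -0.27  0.3 ] [ 4.22 -2.17  0.03]
[ 0.385 -0.2    0.3  ] [ 6.71 -2.95  0.02]
[ 0.43 -0.05  0.3 ] [11.36 -5.34  0.02]
[0.49 0.1  0.25] [16.35 -7.37  1.69]
```

Request:
move_arm:
  dp:
    - [1.2, -1.1, 0]
    - [2.3, -1.8, 0]
    - [3.6, -2.1, 0]
    - [5.1, -2.4, 0]
    - [6.7, -2.9, 0]
  turn: [0, -1, -2, -3, -4]
  jaw: [1, 1, 1, 1, 1]

```text
time: 1.5
position: [0.3867, -0.2027, 0.3009]
tool_rot: [2.633, 1.71, 0.0]
ft_force: [1.2, 0.6, 0.3]
grip_width: 0.995
```

```bash
python3 to.py -5  .43 -.05 .3 .45 .03 .25 .51 .256 .15 .512 .256 .1
```

```text
t 1.5 p [ 0.3867 -0.2027  0.3009] f [1.21 0.56 0.32] g 0.9952 tilt 0.1
tool y yaw -24.0 turn units -3.8
[ 0.43 -0.05  0.3 ] [ 5.24 -0.75  0.03]
[0.45 0.03 0.25] [ 7.95 -1.23  1.69]
[0.51  0.256 0.15 ] [15.64 -2.47  5.02]
[0.512 0.256 0.1  ] [15.67 -2.41  6.68]
```

Request:
move_arm:
  dp:
    - [1.6, -0.2, 0]
    - [3.2, -0.5, 0]
    - [4.8, -0.7, 0]
    - [6.4, -1.0, 0.3]
    - [8.0, -1.2, 0.6]
  turn: [-0.8, -1.6, -2.4, -3.2, -3.8]
  jaw: [1, 1, 1, 1, 1]

```text
time: 2.0
position: [0.4515, 0.0322, 0.283]
tool_rot: [2.314, 2.121, 0.001]
ft_force: [1.3, -0.4, 0.2]
grip_width: 1.001
```

```bash
python3 to.py -5  .46 .13 .25 .512 .256 .1
```

```text
t 2.0 p [0.4515 0.0322 0.283 ] f [ 1.34 -0.37  0.18] g 1.0013 tilt 0.14
tool y yaw -4.97 turn units 0.01
[0.46 0.13 0.25] [ 3.27 -0.    1.1 ]
[0.512 0.256 0.1  ] [7.61 1.35 6.09]
```

Request:
move_arm:
  dp:
    - [1.5, 0.2, 0.5]
    - [3.0, 0.5, 1.3]
    - [4.6, 0.8, 2.2]
    - [6.1, 1.1, 3.2]
    - [7.6, 1.35, 4.2]
  turn: [0, 0, 0, 0, 0]
  jaw: [1, 1, 1, 1, 1]

```text
time: 2.5
position: [0.5093, 0.2412, 0.1653]
tool_rot: [2.319, 2.118, 0.002]
ft_force: [0.5, -0.7, -0.1]
grip_width: 1.0
```

```bash
python3 to.py -5  .512 .256 .1 .512 .256 .04 .512 .256 .003
python3 - <<'E'
from h import *
a=snap("scene","s1.png");b=snap("top","t1.png")
cv2.imwrite("pics/c3.png",np.hstack([cv2.resize(x[:,:,::-1],None,fx=2.6,fy=2.6) for x in(a[180:320,150:300],b[170:310,160:310])]))
E
```

```text
t 2.5 p [0.5093 0.2412 0.1653] f [ 0.51 -0.67 -0.1 ] g 1.0003 tilt 0.1
tool y yaw -5.18 turn units -0.04
[0.512 0.256 0.1  ] [0.5  0.04 2.18]
[0.512 0.256 0.04 ] [0.5  0.04 4.18]
[0.512 0.256 0.003] [0.5  0.04 5.41]
```

View pics/c3.png

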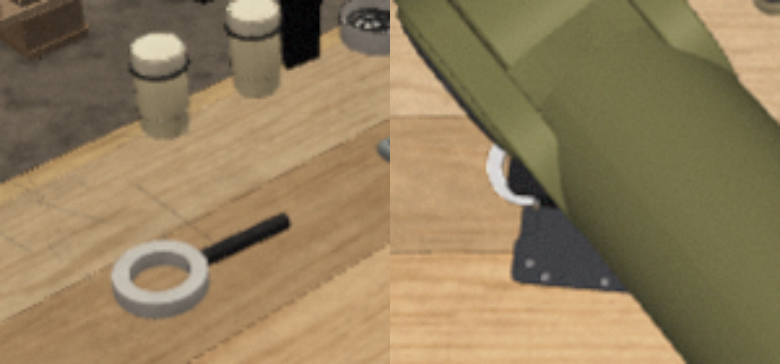

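The ring and stub are undisturbed under the open gripper. I'll check the settled pose and then descend.

```bash
python3 to.py -5  .512 .256 .04 .512 .256 .003
```

```text
t 2.6 p [0.5047 0.2457 0.1608] f [ 0.02 -0.23  0.12] g 0.9989 tilt 0.62
tool y yaw -4.61 turn units 0.08
[0.512 0.256 0.04 ] [0.35 0.26 4.03]
[0.512 0.256 0.003] [0.34 0.27 5.26]
```

Request:
move_arm:
  dp:
    - [0.3, 0.15, 1.5]
    - [0.35, 0.15, 3.0]
    - [0.35, 0.15, 3.9]
    - [0.35, 0.15, 3.9]
    - [0.35, 0.15, 3.9]
  turn: [0, 0, 0, 0, 0]
  jaw: [1, 1, 1, 0.3, 0.0]

```text
time: 3.1
position: [0.5143, 0.2496, 0.0498]
tool_rot: [2.319, 2.119, 0.001]
ft_force: [0.5, -0.6, 0.8]
grip_width: 0.893
```

```bash
python3 to.py -5 .512 .256 .003
python3 - <<'E'
from h import *
a=snap("scene","s2.png")
cv2.imwrite("pics/c4.png",cv2.resize(a[170:320,150:310,::-1],None,fx=4,fy=4))
E
```

```text
t 3.1 p [0.5143 0.2496 0.0498] f [ 0.54 -0.61  0.8 ] g 0.8925 tilt 0.04
tool y yaw -5.15 turn units -0.03
[0.512 0.256 0.003] [ 0.2  -0.1   1.56]
```

View pics/c4.png

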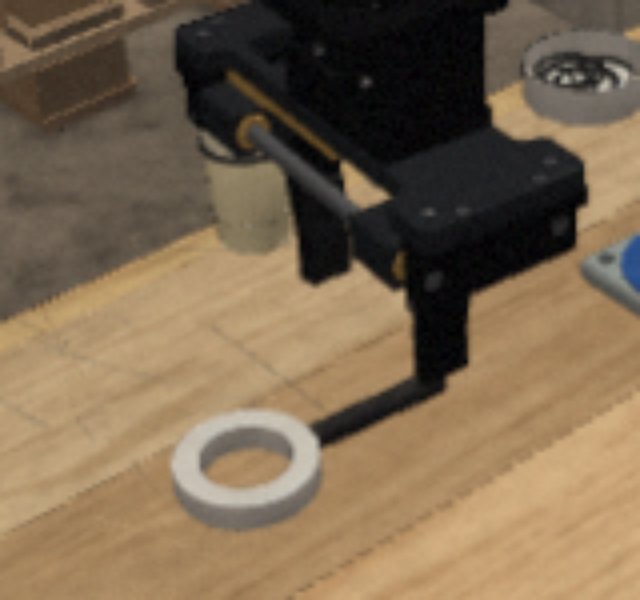

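The fingers straddle the stub. I'll lower, settle, then close.

Request:
move_arm:
  dp:
    - [0.2, -0.08, 0.8]
    - [0.2, -0.08, 1.45]
    - [0.2, -0.08, 1.45]
    - [0.2, -0.08, 1.45]
  turn: [0, 0, 0, 0]
  jaw: [0, 0, -0.2, -0.3]

```text
time: 3.55
position: [0.5132, 0.2564, 0.0073]
tool_rot: [2.318, 2.119, 0.004]
ft_force: [-0.4, -0.0, -0.6]
grip_width: 0.491
```

```bash
python3 to.py -5 .512 .256 .003
```

```text
t 3.55 p [0.5132 0.2564 0.0073] f [-0.39 -0.01 -0.56] g 0.4907 tilt 0.15
tool y yaw -5.14 turn units -0.03
[0.512 0.256 0.003] [-0.02 -0.04  0.14]
```

Request:
move_arm:
  dp:
    - [0, -0.03, 0.12]
    - [0, -0.03, 0.12]
    - [0, -0.03, 0.12]
    - [0, -0.03, 0.12]
    - [0, -0.03, 0.12]
  turn: [0, 0, 0, 0, 0]
  jaw: [-0.4, -0.6, -0.9, -1, -1]
  grip_force: 45

```text
time: 4.05
position: [0.5114, 0.2561, 0.0021]
tool_rot: [2.318, 2.12, 0.001]
ft_force: [0.6, 0.1, 1.3]
grip_width: 0.121
```

Request:
move_arm:
  dp:
    - [0, 0, 0]
    - [0, 0, 0]
    - [0, 0, 0]
    - [0, 0, 0]
  turn: [0, 0, 0, 0]
  jaw: [-1, -1, -1, -1]

```text
time: 4.45
position: [0.5113, 0.2561, 0.0019]
tool_rot: [2.318, 2.12, 0.001]
ft_force: [2.0, -1.1, 1.1]
grip_width: 0.123
```

Gripped (about 11 mm). I'll lift and check the hold.

Request:
move_arm:
  dp:
    - [0, 0, -0.5]
    - [0, 0, -1.5]
    - [0, 0, -3.0]
    - [0, 0, -4.5]
    - [0, 0, -5.0]
  turn: [0, 0, 0, 0, 0]
  jaw: [-1, -1, -1, -1, -1]

```text
time: 4.95
position: [0.5123, 0.2582, 0.157]
tool_rot: [2.316, 2.12, 0.01]
ft_force: [1.0, 0.7, -0.7]
grip_width: 0.124
```

```bash
python3 to.py -1.55 .49 .10 .15 .4875 .022 .13
```

```text
t 4.95 p [0.5123 0.2582 0.157 ] f [ 1.04  0.75 -0.66] g 0.1237 tilt 0.38
tool y yaw -5.05 turn units -0.7
[0.49 0.1  0.15] [-5.32 -0.28  0.22]
[0.4875 0.022  0.13  ] [-7.92 -0.14  0.88]
```

Request:
move_arm:
  dp:
    - [-0.8, 0, 0]
    - [-2.2, -0.1, 0]
    - [-3.7, -0.1, 0]
    - [-5.2, -0.15, 0]
    - [-6.5, -0.15, 0]
  turn: [0, -0.2, -0.4, -0.6, -0.7]
  jaw: [-1, -1, -1, -1, -1]

```text
time: 5.45
position: [0.4875, 0.0601, 0.1512]
tool_rot: [-2.252, -2.19, 0.003]
ft_force: [0.5, 0.7, -1.0]
grip_width: 0.124
```

Request:
move_arm:
  dp:
    - [-0.8, 0.1, 0.3]
    - [-1.4, 0.15, 0.5]
    - [-1.4, 0.15, 0.5]
    - [-1.4, 0.15, 0.5]
    - [-1.4, 0.15, 0.5]
  turn: [0, 0, 0, 0, 0]
  jaw: [-1, -1, -1, -1, -1]

```text
time: 5.95
position: [0.4923, 0.022, 0.137]
tool_rot: [-2.25, -2.192, -0.001]
ft_force: [-0.7, 0.4, -1.5]
grip_width: 0.12
```

```bash
python3 to.py -1.55 .4875 .022 .13 .4875 .022 .1
python3 - <<'E'
from h import *
a=snap("scene","s3.png");b=snap("top","t3.png")
cv2.imwrite("pics/c5.png",np.hstack([cv2.resize(x[:,:,::-1],None,fx=2.8,fy=2.8) for x in(a[130:270,265:405],b[170:310,280:420])]))
E
```

```text
t 5.95 p [0.4923 0.022  0.137 ] f [-0.71  0.39 -1.48] g 0.1202 tilt 0.04
tool y yaw -1.48 turn units 0.01
[0.4875 0.022  0.13  ] [-0.01 -0.16  0.23]
[0.4875 0.022  0.1   ] [-0.01 -0.16  1.23]
```

View pics/c5.png

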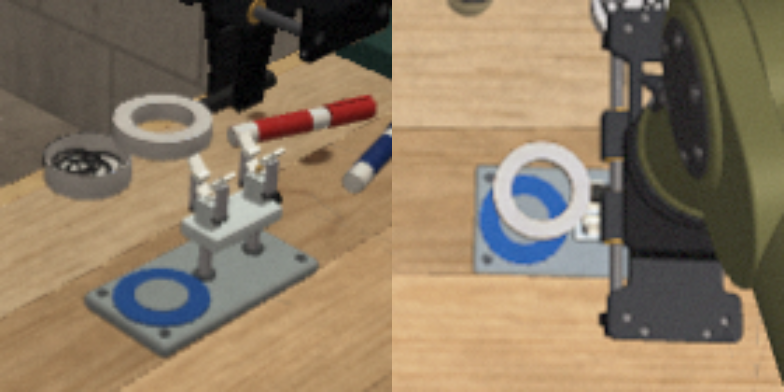

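The gauge is held level, with the ring near scene (323,173) and top (333,238). I'll compare that with the prediction.

```bash
python3 - <<'E'
from h import *
s=np.array(ctrl.get_state()["position"]);print(s)
P=s+[.065*.026,.065,.012]
print("pred",P,proj("top",P),proj("scene",P))
for n,box in(("top",(310,215,358,262)),("scene",(300,160,345,190))):
    im=cv2.imread("pics/%s3.png"%n[0]).astype(int); x0,y0,x1,y1=box
    c=im[y0:y1,x0:x1]; m=((c.min(-1)>140)&(c.max(-1)-c.min(-1)<30)).astype(np.uint8)
    k,l,st,ce=cv2.connectedComponentsWithStats(m);i=1+np.argmax(st[1:,4]);ys,xs=np.nonzero(l==i)
    e=cv2.fitEllipse(cv2.convexHull(np.stack([xs+x0,ys+y0],1).astype(np.int32)));print(n,e,at_z(n,e[0],P[2]))
    for r in ctrl.look_for(n,"ring_gauge")[:2]: print(r)
d=np.array([.4895,.0868,.014]);print(proj("top",d),proj("scene",d))
E
```

```text
[0.49247568 0.02184598 0.13705614]
pred [0.49416568 0.08684598 0.14905614] [[333.54139297 237.21717738]] [[322.54203863 171.2158747 ]]
top ((337.8151550292969, 241.4009246826172), (37.73116683959961, 58.818756103515625), 113.2842025756836) [0.48676052 0.07933686 0.14905614]
{'rect': [335.1, 238.4, 40.7, 35.8], 'confidence': 0.65}
scene ((322.6639099121094, 171.90501403808594), (16.69862174987793, 34.73405838012695), 91.18655395507812) [0.49227016 0.08848252 0.14905614]
{'rect': [335.9, 171.8, 59.7, 33.7], 'confidence': 0.91}
[[327.01880908 247.99532073]] [[322.17398832 235.82089729]]
```

Request:
move_arm:
  dp:
    - [0, -0.15, 0.3]
    - [0, -0.15, 0.7]
    - [0, -0.15, 1.1]
    - [0, -0.15, 1.3]
    - [0, -0.15, 1.3]
  turn: [0, 0, 0, 0, 0]
  jaw: [-1, -1, -1, -1, -1]
  grip_force: 60

```text
time: 6.65
position: [0.4868, 0.0204, 0.0962]
tool_rot: [-2.251, -2.188, 0.002]
ft_force: [-1.2, -0.4, -1.0]
grip_width: 0.119
```

```bash
python3 to.py -1.55 .4877 .022 .097
python3 - <<'E'
from h import *
a=snap("scene","s4.png")
cv2.imwrite("pics/c6.png",cv2.resize(a[140:260,280:420,::-1],None,fx=5,fy=5,interpolation=cv2.INTER_CUBIC))
E
```

```text
t 6.65 p [0.4868 0.0204 0.0962] f [-1.16 -0.38 -1.02] g 0.1193 tilt 0.16
tool y yaw -1.61 turn units -0.01
[0.4877 0.022  0.097 ] [ 0.05  0.03 -0.03]
```

View pics/c6.png

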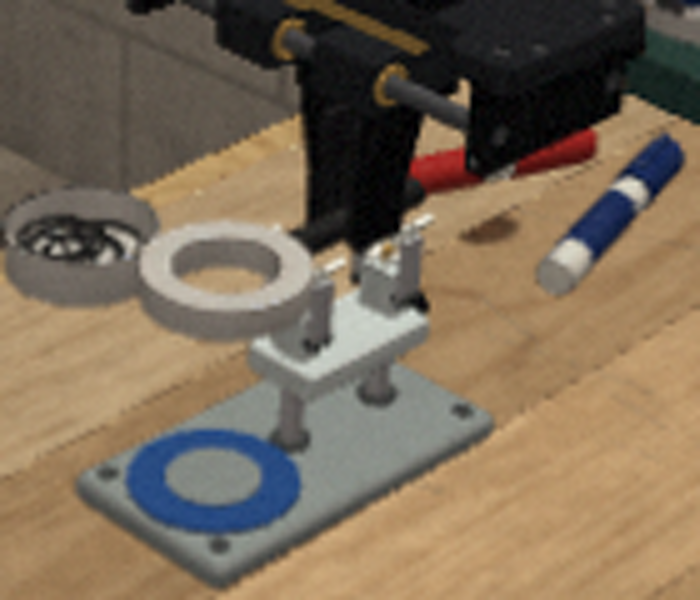

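The stub sits above the clips, between the horns. I'll descend and watch the force.

Request:
move_arm:
  dp:
    - [0.03, 0.02, 0.05]
    - [0.03, 0.02, 0.1]
    - [0.03, 0.02, 0.15]
    - [0.03, 0.02, 0.2]
    - [0.03, 0.02, 0.2]
  turn: [0, 0, 0, 0, 0]
  jaw: [-1, -1, -1, -1, -1]

```text
time: 7.2
position: [0.4884, 0.0212, 0.0916]
tool_rot: [-2.252, -2.19, 0.0]
ft_force: [0.5, 0.9, -0.7]
grip_width: 0.12
```

Request:
move_arm:
  dp:
    - [0, 0, 0.04]
    - [0, 0, 0.07]
    - [0, 0, 0.1]
    - [0, 0, 0.1]
  turn: [0, 0, 0, 0]
  jaw: [-1, -1, -1, -1]

```text
time: 7.6
position: [0.4885, 0.0212, 0.0889]
tool_rot: [2.252, 2.19, -0.0]
ft_force: [-0.9, 0.3, 0.0]
grip_width: 0.117
```

Request:
move_arm:
  dp:
    - [0, 0, 0.03]
    - [0, 0, 0.06]
    - [0, 0, 0.1]
    - [0, 0, 0.1]
  turn: [0, 0, 0, 0]
  jaw: [-1, -1, -1, -1]

```text
time: 8.0
position: [0.4892, 0.0213, 0.087]
tool_rot: [2.252, 2.189, 0.0]
ft_force: [-3.1, -0.4, 8.4]
grip_width: 0.115
```

Request:
move_arm:
  dp:
    - [0, 0, 0.03]
    - [0, 0, 0.06]
    - [0, 0, 0.1]
    - [0, 0, 0.1]
  turn: [0, 0, 0, 0]
  jaw: [-1, -1, -1, -1]

```text
time: 8.4
position: [0.4889, 0.0214, 0.0833]
tool_rot: [2.252, 2.19, 0.0]
ft_force: [-1.9, 0.1, 4.5]
grip_width: 0.119
```

Request:
move_arm:
  dp:
    - [0, 0, 0.03]
    - [0, 0, 0.06]
    - [0, 0, 0.06]
  turn: [0, 0, 0]
  jaw: [-1, -1, -1]

```text
time: 8.7
position: [0.4886, 0.0213, 0.0806]
tool_rot: [-2.252, -2.19, -0.0]
ft_force: [0.0, 1.0, 0.3]
grip_width: 0.118
```

Request:
move_arm:
  dp:
    - [0, 0, 0.02]
    - [0, 0, 0.04]
    - [0, 0, 0.04]
  turn: [0, 0, 0]
  jaw: [-1, -1, -1]

```text
time: 9.0
position: [0.4885, 0.0212, 0.0794]
tool_rot: [-2.252, -2.19, -0.0]
ft_force: [0.2, 0.1, -1.5]
grip_width: 0.12
```

Both clips have snapped over. Now I'll feel for the bottom in small steps.

Request:
move_arm:
  dp:
    - [0, 0, 0.015]
    - [0, 0, 0.03]
    - [0, 0, 0.03]
  turn: [0, 0, 0]
  jaw: [-1, -1, -1]

```text
time: 9.3
position: [0.4885, 0.0212, 0.0787]
tool_rot: [-2.252, -2.19, 0.0]
ft_force: [0.3, 1.4, -1.0]
grip_width: 0.118
```

Request:
move_arm:
  dp:
    - [0, 0, 0.015]
    - [0, 0, 0.03]
    - [0, 0, 0.03]
  turn: [0, 0, 0]
  jaw: [-1, -1, -1]

```text
time: 9.6
position: [0.4886, 0.0212, 0.0782]
tool_rot: [2.252, 2.19, -0.0]
ft_force: [-0.9, -0.2, 3.6]
grip_width: 0.121
```

Request:
move_arm:
  dp:
    - [0, 0, 0.01]
    - [0, 0, 0.02]
    - [0, 0, 0.02]
  turn: [0, 0, 0]
  jaw: [-1, -1, -1]

```text
time: 9.9
position: [0.4886, 0.0212, 0.0781]
tool_rot: [2.252, 2.19, -0.001]
ft_force: [-3.7, -0.5, 7.5]
grip_width: 0.118
```

Request:
move_arm:
  dp:
    - [0, 0, 0.01]
    - [0, 0, 0.02]
    - [0, 0, 0.02]
  turn: [0, 0, 0]
  jaw: [-1, -1, -1]

```text
time: 10.2
position: [0.4887, 0.0212, 0.078]
tool_rot: [2.252, 2.19, -0.002]
ft_force: [-5.1, 0.6, 11.6]
grip_width: 0.113
```

Bottom felt: z stays at 0.078 while the force rises to about 12 N. I'll back off, release, and rise straight up.

Request:
move_arm:
  dp:
    - [0, 0, -0.05]
    - [0, 0, -0.05]
    - [0, 0, -0.05]
    - [0, 0, -0.05]
    - [0, 0, -0.05]
  turn: [0, 0, 0, 0, 0]
  jaw: [-1, -0.5, -0.3, -0.2, -0.2]

```text
time: 10.7
position: [0.4886, 0.0211, 0.0781]
tool_rot: [2.253, 2.19, 0.0]
ft_force: [0.0, -0.2, 0.5]
grip_width: 0.366
```

```bash
python3 to.py -1.55 .4877 .022 .097
python3 - <<'E'
from h import *
a=snap("scene","s5.png")
cv2.imwrite("pics/c7.png",cv2.resize(a[140:260,280:420,::-1],None,fx=5,fy=5,interpolation=cv2.INTER_CUBIC))
E
```

```text
t 10.7 p [0.4886 0.0211 0.0781] f [ 0.01 -0.19  0.48] g 0.3661 tilt 0.0
tool y yaw -1.62 turn units -0.01
[0.4877 0.022  0.097 ] [ 0.03 -0.03 -0.63]
```

View pics/c7.png

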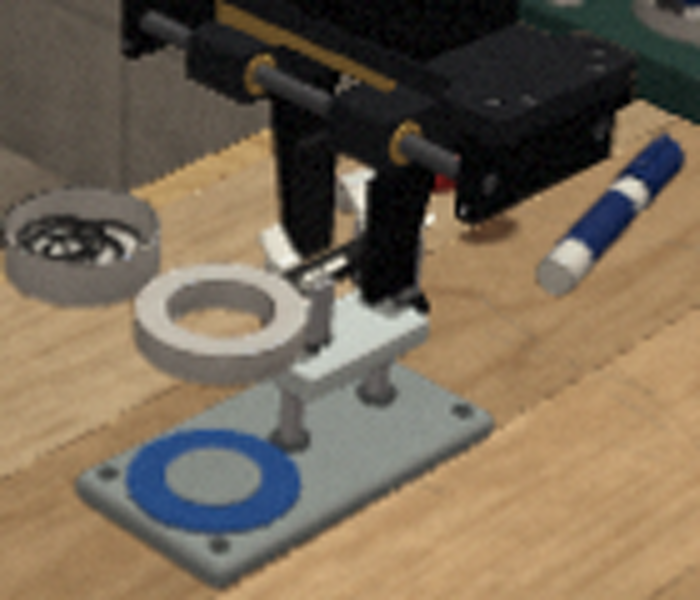

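Request:
move_arm:
  dp:
    - [0, 0, -0.5]
    - [0, 0, -1.5]
    - [0, 0, -3]
    - [0, 0, -4.5]
    - [0, 0, -5]
  turn: [0, 0, 0, 0, 0]
  jaw: [-0.2, -0.2, -0.2, -0.2, -0.2]

```text
time: 11.25
position: [0.4911, 0.0219, 0.234]
tool_rot: [2.247, 2.186, 0.007]
ft_force: [0.2, 0.7, 1.0]
grip_width: 0.4
```

Request:
move_arm:
  dp:
    - [1.5, 0, 0]
    - [3, 0, 0]
    - [4.5, 0, 0]
    - [6, 0, 0]
    - [7, 0, 0]
  turn: [0, 0, 0, 0, 0]
  jaw: [-0.2, -0.2, -0.2, -0.2, -0.2]

```text
time: 11.75
position: [0.4935, 0.2347, 0.2289]
tool_rot: [-2.249, -2.193, -0.002]
ft_force: [0.4, -0.4, 0.2]
grip_width: 0.4
```

```bash
python3 to.py -1.55
python3 - <<'E'
from h import *
a=snap("scene","s6.png");b=snap("top","t6.png")
cv2.imwrite("pics/c8.png",np.hstack([cv2.resize(x[:,:,::-1],None,fx=3.2,fy=3.2,interpolation=cv2.INTER_CUBIC) for x in(a[145:265,280:405],b[190:310,290:415])]))
h=np.array([.4886,.0211,.0830]) # stub at home
for P in (h+[.0017,.065,.007],h,h+[-.0008,-.032,0],[.4895,.0868,.014]): print(P,proj("scene",P).round(1),proj("top",P).round(1))
E
```

```text
t 11.75 p [0.4935 0.2347 0.2289] f [ 0.43 -0.38  0.17] g 0.3998 tilt 0.09
tool y yaw -1.44 turn units 0.02
[0.4903 0.0861 0.09  ] [[323.4 200.9]] [[330.9 243.3]]
[0.4886 0.0211 0.083 ] [[348.3 192. ]] [[364.7 244.9]]
[ 0.4878 -0.0109  0.083 ] [[359.9 186.3]] [[381.6 245.4]]
[0.4895, 0.0868, 0.014] [[322.2 235.8]] [[327. 248.]]
```

View pics/c8.png

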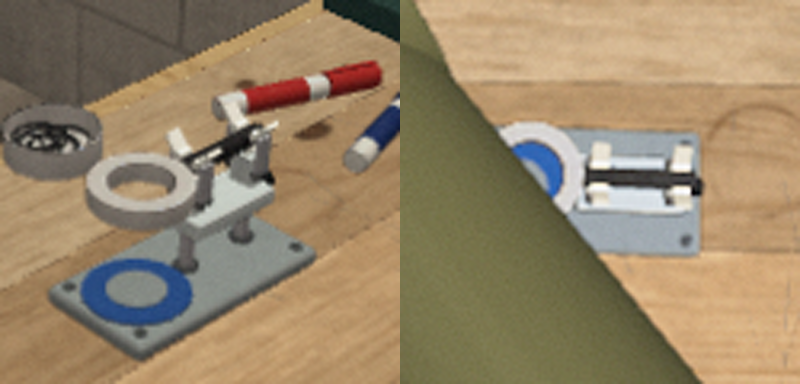

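Request:
move_arm:
  dp:
    - [-1.5, 0, 0]
    - [-3, 0, 0]
    - [-4.5, 0, 0]
    - [-6, 0, 0]
    - [-7.5, 0, 0]
  turn: [0, 0, 0, 0, 0]
  jaw: [-0.2, -0.2, -0.2, -0.2, -0.2]

```text
time: 12.35
position: [0.4875, 0.0033, 0.2288]
tool_rot: [2.253, 2.187, -0.001]
ft_force: [1.2, -1.2, 0.4]
grip_width: 0.401
```

Request:
move_arm:
  dp:
    - [-1.5, -0.3, 0]
    - [-3, -0.6, 0]
    - [-4.5, -0.9, 0]
    - [-5, -1, 0]
    - [-5, -1, 0]
  turn: [0, 0, 0, 0, 0]
  jaw: [-0.2, -0.2, -0.2, -0.2, -0.2]

```text
time: 12.85
position: [0.4526, -0.1462, 0.2283]
tool_rot: [-2.26, -2.182, 0.001]
ft_force: [0.2, 1.1, 0.0]
grip_width: 0.399
```

```bash
python3 to.py -1.55
python3 - <<'E'
from h import *
from scipy.optimize import minimize
a=snap("scene","s7.png");b=snap("top","t7.png")
up=lambda x:cv2.resize(x[:,:,::-1],None,fx=3.2,fy=3.2,interpolation=cv2.INTER_CUBIC)
cv2.imwrite("pics/c9.png",np.hstack([up(a[145:265,280:405]),up(b[190:310,290:415])]))
th=np.linspace(0,2*np.pi,180)
def sil(n,c,pit):  # silhouette mask of the ring, pitch about the stand's x
    M=np.zeros((420*4,560*4),np.uint8); y=np.array([.027*np.cos(pit),np.cos(pit),np.sin(pit)]); x=np.array([1,-.027,0]); z=np.cross(x,y)
    pts=np.vstack([c+.031*(np.cos(th)[:,None]*x+np.sin(th)[:,None]*y)+s*z*.007 for s in(-1,1)])
    cv2.fillConvexPoly(M,cv2.convexHull(np.round((proj(n,pts)+.5)*4).astype(np.int32)),1); return M
def hole(n,im,box):
    x0,y0,x1,y1=box; c=im[y0:y1,x0:x1].astype(int); m=((c.min(-1)>105)&(c.max(-1)-c.min(-1)<32)).astype(np.uint8)
    m=cv2.morphologyEx(m,cv2.MORPH_OPEN,np.ones((3,3),np.uint8))
    k,l,st,ce=cv2.connectedComponentsWithStats(m);i=1+np.argmax(st[1:,4]);return np.array(box[:2])+st[i,:2],np.array(box[:2])+st[i,:2]+st[i,2:4]
print("scene ring bbox",hole("scene",a,(302,188,342,222)))
c=np.array([.4903,.0861,.0830])
for n in("scene","top"):
    for dz in (0,-.003):
        ys,xs=np.nonzero(sil(n,c+[0,0,dz],dz/.065)); print(n,dz,"pred bbox",xs.min()/4,ys.min()/4,xs.max()/4,ys.max()/4)
    for r in ctrl.look_for(n,"oring_tin")[:1]+ctrl.look_for(n,"cartridge_3")[:2]+ctrl.look_for(n,"gauge_ring")[:1]: print(n,r)
E
```

```text
t 12.85 p [ 0.4526 -0.1462  0.2283] f [0.18 1.09 0.02] g 0.3985 tilt 0.03
tool y yaw -1.99 turn units -0.09
scene ring bbox (array([307, 188]), array([342, 211]))
scene 0 pred bbox 306.5 192.5 341.25 217.5
scene -0.003 pred bbox 306.5 193.5 341.0 219.25
scene {'rect': [296.6, 190.5, 28.6, 26.4], 'confidence': 0.64}
scene {'rect': [246.4, 199.1, 16.8, 39.5], 'confidence': 0.81}
scene {'rect': [337.6, 216.2, 85.5, 82.0], 'confidence': 0.72}
scene {'rect': [334.9, 200.8, 57.4, 35.5], 'confidence': 0.95}
top 0 pred bbox 314.5 227.5 347.75 260.75
top -0.003 pred bbox 314.5 227.75 347.5 261.0
top {'rect': [368.4, 169.9, 36.3, 34.4], 'confidence': 0.61}
top {'rect': [267.0, 159.8, 16.7, 28.1], 'confidence': 0.73}
top {'rect': [308.5, 161.6, 20.7, 28.1], 'confidence': 0.57}
top {'rect': [348.2, 244.0, 72.2, 32.8], 'confidence': 0.87}
```

View pics/c9.png

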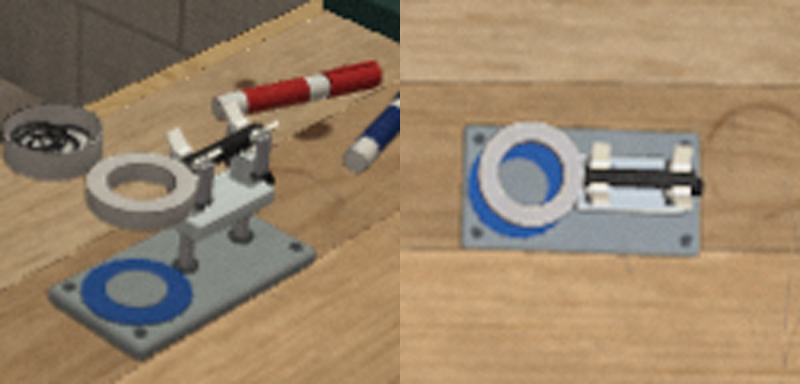

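The ring outline matches the level-and-home prediction within about 1 px in both views: top (315–347, 228–261), scene (307–342, 192–217). The tin and cartridges are unmoved. Handing in.

```bash
python3 -c "
from bench import ctrl
print(ctrl.close_job())"
```

```text
the job is handed in; nothing more can be done
None
```

The ring gauge is in its stand, released and handed in at about 13 s on the robot's clock. The job reported no verdict.

- **Pressing in:** I gripped the gauge by its stub and laid it across the clips. The highest force read on the way through the lips was 8.4 N. It then fell to about zero as the clips snapped over. The bottom came with the tool tip at z = 0.078 m (stub axis at about 0.083 m), where height held while the force rose to 11.6 N. I stopped there, backed off, opened the fingers and moved away.
- **Final checks:** The ring outline in both cameras matches a level, fully home gauge to about 1 px. The ring centre came out about 1 mm from the disc centre. The arm was clear of everything.
- **Bystanders:** In the last detections the tin and one cartridge were where they started in both cameras. The second cartridge was confirmed in the top view only; in the scene view that detection landed on the stand instead.
- **Failed or unconfirmed:** The seat pin's travel can't be seen, so "home" rests on the felt bottom and the outline match. Two automatic ring fits, one in the top view and one in the scene view, were thrown off by nearby objects. I read the edges from the enlarged pictures instead.

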